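# Throw the demo deadbolt and gauge its plating

## Robot

A 6-joint arm with a two-finger parallel gripper is mounted at the origin on the work surface. World frame = base frame: x ahead of the robot, y to its left, z up, the work surface at z = 0. Lengths are in m, angles in degrees, forces in N, time in s.
With the tool pointing down it reaches from about 0.325 to 0.775 m from the base axis. Payload 5.5 kg.
Tool frame: the origin (TCP) lies at the centre of the arm's flange, where the gripper is bolted on; the fingertips stand 182 mm ahead of it and the grasp point (between the pads) lies 163 mm ahead of it; z points along the fingers, y is the line along which they close (so a half turn about z gives the same grasp; the last joint's range is limited). The gripper opens to 88 mm and grips with 3 to 60 N. Pads are 20 mm wide; open, the fingers measure 115 mm over their backs; the gripper's body (75 mm by 178 mm) begins 61 mm behind the grasp point.
Start: joints at [60.063, 5.22, 70.514, -0, 104.267, -3.249], TCP at [0.269, 0.536, 0.405] pointing down, gripper open.
Joint ranges: [-164.24, 164.24], [-49.07, 125.15], [9.68, 141.18], [-86.29, 266.29], [3.28, 154.24], [-151.56, 151.56]. Speed limits (degrees/s): [147.25, 147.25, 172.46, 180, 180, 180].

## Interface

Orientations are given as [roll, pitch, yaw] about the fixed x, y, z axes, in that order (R = Rz(yaw) Ry(pitch) Rx(roll)).
In Python, from station import r gives the robot as it stands. The module is installed in compiled form; this text tells all that it offers. Calls block until the motion is done:
- r.reach(position, orientation): joint-space move of the TCP to a pose.
- r.servo_line(position, rotation=None, speed=0.15): straight line of the TCP; rotation=None keeps the orientation; speed is the mean speed in m/s.
- r.move_joints(angles): joint-space move.
- r.let_go() and r.grab(squeeze=None): open the fingers fully, or close them until they stop; squeeze is the grip in N (None keeps the last).
- r.wait(seconds).
- r.inverse_kinematics(position, orientation): joint angles nearest the present ones, or None.
- r.sense(): the state.
- r.snapshot(name): name is "scene" or "top" or "wrist"; returns a dict with "frame" (480x640x3 uint8, red, green, blue), "fx", "fy", "cx", "cy" (pixels), "R" (3x3) and "t" (3): a world point X has camera coordinates R X + t. Camera axes: x right, y down, z forward; pixel columns grow to the right and rows downward; lengths in m; the calibration is good to about 2 mm. The wrist camera is an equidistant fisheye: a pixel r from the principal point sees the ray r / f radians off the axis. A picture is of the moment at which its call begins. There is no depth.
A pose or a line that the arm cannot do raises r.IKError and nothing moves.
- r.hand_in(): hands the job in; it is judged then, once.
The state is a dict: "clock": time; "joints": joint angles; "joint_vel": joint speeds; "joint_torque": joint torques, N m; "tcp_pos": TCP position; "orientation": TCP orientation; "contact_force": force on the tool from outside, world axes, zero at the start; "torque": the same for the moment, N m; "opening": finger opening in m; "gripper_force": force on a finger pad.
Only numpy, scipy, OpenCV 4.12 (cv2) and the standard library are available. Lean on these libraries where they do the work, as an engineer would, in place of code of your own. Each camera call takes 0.05 s, during which the arm holds its last target. There are 200 camera calls.

## Task

Put the key fully into the lock cylinder of the demonstration door edge and turn it clockwise to its stop, so that the bolt comes all the way out; leave the key in. Then take the coating gauge from its stand and hold it upright, broad faces parallel to the door's edge, with its sprung probe tip on the ringed spot on top of the bolt, pressed lightly so that the tip is about halfway in and never bottomed hard. Finish while still holding the gauge there (do not let go), and leave the other goods where they are.

Things in the scene. Friction and masses are not known exactly. Their poses are not given: they have to be found in the camera images.
- door: fixed demonstration door edge: dark wood slab 260 (x) x 130 (y) x 45 mm high lying flat, with a lock cylinder at (-65, 5) and a brass knob (52 across, top 109 above the shelf) at (65, 5) on its top; brass plate on its +y side, the door's edge. Origin centre of underside, z up. The bolt comes out of the +y side at x -65, towards +y
- keyway (a point): centre of the key slot's mouth on the cylinder plug's top, 49 mm above the shelf (4 above the slab), in a flat brass rose 60 across. Slot 14.5 (x) x 7.5 (y), 3 mm chamfer, 40 deep; the frame turns with the plug, z up. At the start the slot runs along the door's x; the key fits either way round
- plug (a joint): turn of the cylinder plug, rad: 0 at the start (bolt in), grows clockwise seen from above, stop at 1.2 (bolt fully out); 0.04 N m friction, stays where left. The key has play in the slot and turns 0.2 to 0.4 rad further than the plug
- bolt (a joint): how far the bolt is out, m: 0 to 0.028, geared to the plug (28 mm for 1.2 rad). Bright steel, 26 mm wide, 16 high, top face 30.5 above the shelf; at 0 its nose stands 2 out of the slab
- spot (a point): centre of the marked spot: engraved dark ring 11 mm across with a centre dot on the bolt's flat top, 14 behind the nose on its middle line, 30.5 above the shelf. Hidden in the door until the bolt is out, then 16 outside the slab's side; the slab's top beside it is 14.5 higher
- key: loose key, 35 g, upright in its stand, blade down. Origin at the blade's tip, z up. Blade 12 (x) x 5 (y) mm for z 0-30 (lowest 6 tapered to 6 x 2), brass shoulder 17 x 10 for z 30-35, black head 30 (x) x 10 (y) for z 35-72. The shoulder rests on the stand's top (tip 6 above the shelf), and on the plug's top when fully home (tip 30 below the mouth)
- key_stand: fixed light wooden block 60 x 60 x 36 mm high with a slot 14.5 (x) x 7.5 (y) right through; origin centre of underside. The key's x follows its x
- gauge: loose pen-type coating gauge, 100 g, upright in its stand, probe down. Origin at the relaxed probe's tip (10 mm above the shelf in the stand), z up. Probe 6 across for z 0-24, barrel 16 x 16 for z 24-45, grey body 28 (x) x 20 (y) for z 45-135; broad faces look along y, so parallel to the door's edge means its x along the door's x, either way round
- gauge_stand: fixed light wooden block 70 x 60 x 55 mm high with a square hole 19 x 19 right through; the gauge's body rests on its top; origin centre of underside. The gauge's x follows its x
- probe (a joint): how far the probe is pushed into the gauge, m: 0 relaxed, 0.010 bottomed. Spring: 0.9 N to start moving, 300 N/m, so 2.4 N at halfway and 3.9 N at the bottom
- probe_tip (a point): the end of the probe; it moves with the probe
- thumb_turn_a: bystander, loose, to be left alone: one of two black thumb turns: rose 44 across, bar 34 x 9 on top, 38 tall; origin centre of underside
- thumb_turn_b: bystander, loose, to be left alone: the other black thumb turn, same shape; origin centre of underside
- glass_knob: bystander, loose, to be left alone: faceted glass knob standing on its brass base, 54 across, 58 tall; origin centre of underside
- keyhole_cover: bystander, loose, to be left alone: round nickel keyhole cover lying flat, 44 across, 5 thick; origin centre of underside
- rim_lock: bystander, loose, to be left alone: black cast iron rim lock lying flat, 120 x 85 x 26, with a small brass knob on it (50 tall in all); origin centre of underside

How it is judged (in metres and radians):
On the way, in this order (a step that is already met when the one before it is completed fails the run):
1. the key is fully in the cylinder (z of key in the frame of keyway below -0.025 m and horizontal distance between key and keyway below 0.004 m and angle between key's own z axis and vertical below 0.14 rad), for 0.2 s.
2. the key has turned and the bolt is out (all of step 1 and value of joint bolt above 0.025 m), for 0.2 s.
3. the gauge is held upright with its tip lightly on the ringed spot (distance between probe_tip and spot below 0.005 m and angle between gauge's own z axis and vertical below 0.12 rad and angle between the x axis of gauge and the x axis of door, either way round below 0.2 rad and value of joint probe between 0.001 and 0.009 m and contact force between gauge and door between 0.5 and 6 N and contact force between the fingers and gauge above 1 N and value of joint bolt above 0.025 m), for 0.5 s.
At the end, for the whole second after the job is handed in: Gripper holds the gauge still: upright within 7 deg, broad faces within 11 deg of parallel to the door edge, tip within 5 mm of the spot, probe 1 to 9 mm in, force 0.5 to 6 N. Bolt over 25 mm out, key over 25 mm deep in the cylinder (all of step 1 and all of step 3 and linear speed of gauge below 0.02 m/s); the arm keeps its last pose, push and grip.
It fails at once if the gauge is pressed hard on the door or bolt (over 15 N) (contact force between gauge and door above 15 N).
It fails at once if another article is moved more than 25 mm (distance of any of thumb_turn_a, thumb_turn_b, glass_knob, keyhole_cover, rim_lock from where it was at the start of the episode above 0.025 m).
It also fails if it takes over 67 s, if anything falls off the work surface, if the arm or the gripper's body presses on something with over 40 N, if the wrist force passes 120 N, or if a joint passes its speed limit or range.

## Working session

There is one attempt and no reset: what is moved stays moved. The work goes in short steps, each a Python script; the robot and the scene stay as the last script left them, time stands still between calls to the robot, and variables do not carry over. Pictures are saved under pics/ and viewed, at most 10 in all, crops included, and the job is handed in when it is done.

```bash
mkdir -p pics
cat > h.py <<'E'
import numpy as np, cv2
from station import r
def save(name,fn):
    s=r.snapshot(name); cv2.imwrite('pics/'+fn+'.png',s['frame'][:,:,::-1]); np.savez('pics/'+fn+'.npz',**{k:np.array(v) for k,v in s.items()}); return s
def load(fn): return dict(np.load('pics/'+fn+'.npz'))
def ray(s,u,v,fish=False):
    x=(u-s['cx'])/s['fx'];y=(v-s['cy'])/s['fy']
    if fish:
        a=np.hypot(x,y); d=np.array([np.sin(a)*x/max(a,1e-9),np.sin(a)*y/max(a,1e-9),np.cos(a)])
    else: d=np.array([x,y,1.])
    R=np.array(s['R']);t=np.array(s['t']); return -R.T@t, R.T@d
def onz(s,u,v,z,fish=False):
    c,d=ray(s,u,v,fish); return c+d*(z-c[2])/d[2]
def proj(s,X):
    c=np.array(s['R'])@np.array(X)+np.array(s['t']); return s['fx']*c[0]/c[2]+s['cx'],s['fy']*c[1]/c[2]+s['cy']
E
python3 - <<'E'
from h import *
for n in('top','scene'):
    s=save(n,n+'0'); print(n,-np.array(s['R']).T@s['t'],s['fx'])
print(r.sense())
E
```

```text
top [ 0.39496181 -0.02037303  1.50332847] 619.7640470092647
scene [1.19312207 0.46387353 0.78982436] 547.5358837270941
{'clock': 0.1, 'joints': array([ 6.00629389e+01,  5.25755915e+00,  7.05755479e+01,  1.33403430e-03,
        1.04266026e+02, -3.24772658e+00]), 'joint_vel': array([-0.03054642, -0.00740761, -0.04477914,  0.06375908,  0.01856619,
        0.05502687]), 'joint_torque': array([ 2.93254416e-03, -4.47861564e+01, -4.07569814e+01,  6.99127419e-02,
        2.84897187e-02, -5.43452370e-05]), 'tcp_pos': array([0.26950472, 0.53611955, 0.40362699]), 'orientation': array([-1.79901099e+02, -6.90760923e-03,  1.53310987e+02]), 'contact_force': array([ 0.75191412, -0.10779101, -0.27353834]), 'torque': array([-0.00544381, -0.00171631,  0.00597681]), 'gripper_force': 0.0, 'opening': 0.08775080902635912}
```

View pics/top0.png

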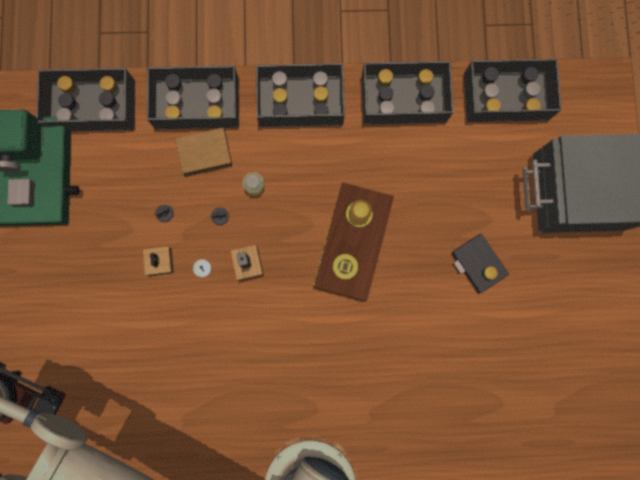

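View pics/scene0.png

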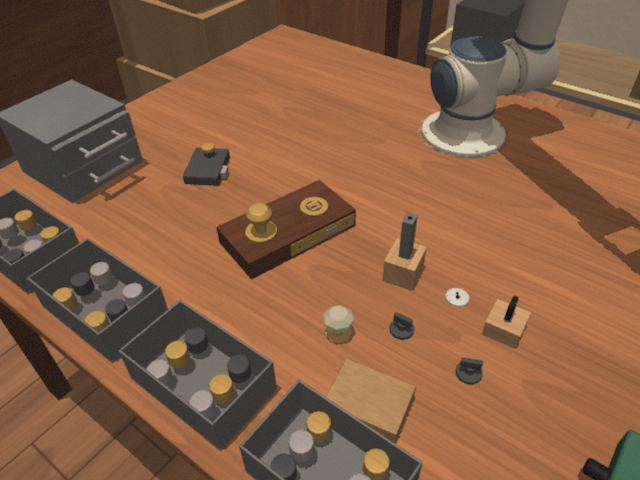

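The top view shows the door at (355,242) with its lock at (345,266). The key stand is at (157,261) and the gauge stand at (247,262); image up is world +x and left is +y. I'll take coarse positions from this view, then refine with the wrist camera.

Run:
```python
from h import *
s=load('top0'); f=s['frame']; hsv=cv2.cvtColor(f,cv2.COLOR_RGB2HSV)
for p in [(165,252),(150,270),(240,275),(254,252),(335,285),(345,275),(352,225),(300,300)]: print(p,f[p[1],p[0]],hsv[p[1],p[0]])
def edge(box,m,z,n):
    u0,v0,u1,v1=box; k=np.zeros(m.shape,np.uint8); k[v0:v1,u0:u1]=m[v0:v1,u0:u1]
    c=max(cv2.findContours(k,0,2)[0],key=cv2.contourArea); c=cv2.convexHull(c)
    w=np.array([onz(s,*p,z)[:2] for p in c[:,0].astype(float)],np.float32)
    (x,y),(a,b),t=cv2.minAreaRect((w*1000)); print(n,x,y,a,b,t)
bright=(hsv[...,2]>135).astype(np.uint8)
dark=((hsv[...,2]<100)|((hsv[...,0]>20)&(hsv[...,0]<35))).astype(np.uint8)
edge((138,240,180,282),((hsv[...,1]<150)).astype(np.uint8),.036,'ks')
edge((226,240,270,285),((hsv[...,1]<150)).astype(np.uint8),.055,'gs')
edge((305,175,400,308),dark,.045,'door')
brass=((hsv[...,0]>20)&(hsv[...,0]<35)&(hsv[...,1]>120)).astype(np.uint8)
edge((328,250,362,282),brass,.049,'rose')
a=cv2.resize(f[230:310,130:290],None,fx=5,fy=5,interpolation=2)
cv2.imwrite('pics/c.png',a[:,:,::-1])
# wrist look above the key
p=onz(s,155,260,.07);print(p)
r.reach([p[0],p[1],.36],[180,0,180]); save('wrist','w_key'); print(r.sense()['joints'],r.sense()['clock'])
```

```text
(165, 252) [168 124  81] [ 15 132 168]
(150, 270) [173 131  84] [ 16 131 173]
(240, 275) [174 135  88] [ 16 126 174]
(254, 252) [172 129  81] [ 16 135 172]
(335, 285) [91 51 33] [  9 163  91]
(345, 275) [170 156  74] [ 26 144 170]
(352, 225) [105  71  41] [ 14 155 105]
(300, 300) [149  93  53] [ 13 164 149]
ks 532.2030029296875 347.9147033691406 66.11994934082031 69.01609802246094 6.13108491897583
gs 519.8397827148438 135.63059997558594 77.37300109863281 65.1197280883789 12.102622032165527
door 564.2193603515625 -116.39991760253906 127.44277954101562 262.5659484863281 73.37252044677734
rose 506.85302734375 -94.76023864746094 56.55388259887695 56.52851486206055 88.47367095947266
[0.53063397 0.34508115 0.07      ]
[ 3.00557438e+01  1.00564532e+01  6.97337553e+01  2.20272633e-02
  1.00184200e+02 -6.00004617e+01] 1.3917
```

View pics/w_key.png

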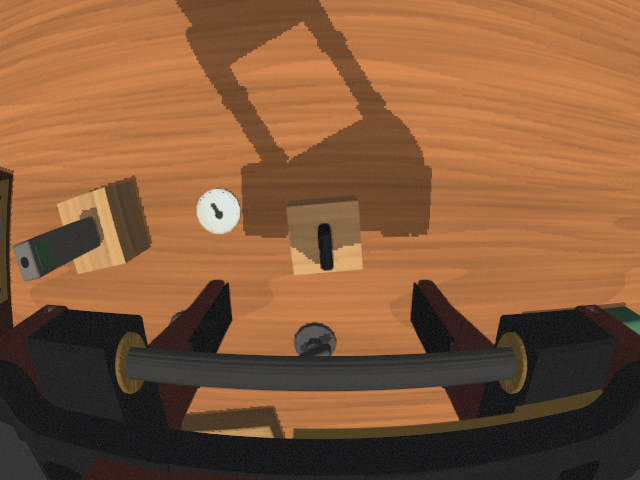

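The wrist view shows the key head at (325,246), running roughly along world x, with the stand top's corners at about (288,206), (357,198), (362,268) and (294,275). Next I'll take the same view over the gauge and the lock, then build one montage of crops.

Run:
```python
from h import *
s=load('w_key'); C=-s['R'].T@s['t']; print('cam',C,s['fx'],s['cx'],s['cy'])
d=C[:2]-np.array([.53063,.34508])
for n,p in(('w_gauge',(.520,.136)),('w_lock',(.507,-.095))):
    r.reach([p[0]-d[0],p[1]-d[1],.40],[180,0,180]); s2=save('wrist',n); C=-np.array(s2['R']).T@s2['t']; print(C,r.sense()['clock'])
def crop(n,c,h):
    f=load(n)['frame']; return cv2.resize(f[c[1]-h:c[1]+h,c[0]-h:c[0]+h],(400,400),interpolation=2)
k=crop('w_key',(325,240),50)
g=load('w_gauge')['frame'];l=load('w_lock')['frame']
m=np.hstack([k,crop('w_lock',(320,240),50)])
m=np.vstack([m,np.hstack([cv2.resize(g,(266,200)),cv2.resize(l,(266,200)),cv2.resize(g[190:290,255:389],(268,200))])])
cv2.imwrite('pics/mont.png',m[:,:,::-1])
```

```text
cam [0.45875989 0.34608192 0.340919  ] 371.64829954431775 320.716734036972 246.43283244302881
[0.5202175  0.13647692 0.38049469] 2.3333
[ 0.50776401 -0.09442523  0.38063635] 3.3083
```

View pics/mont.png

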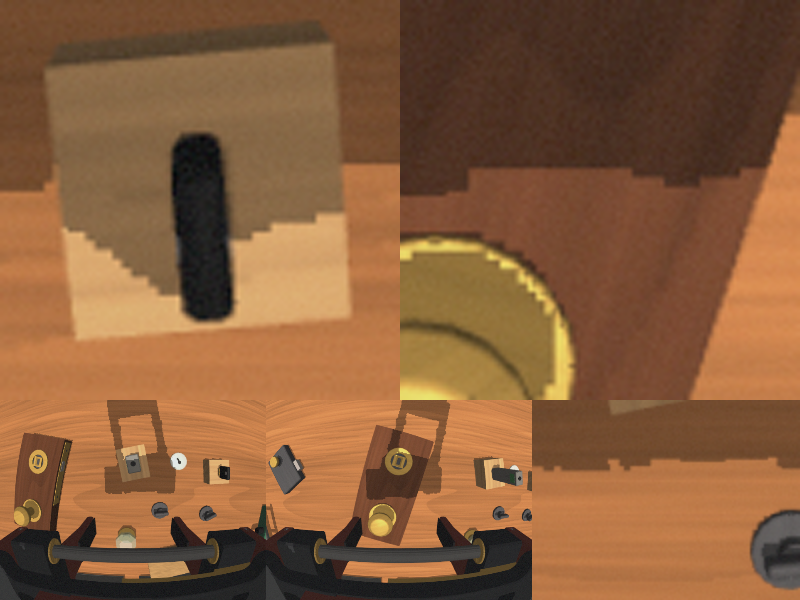

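The montage shows the key head's +x top edge at about pixel (327,270). The camera is tilted, so the lock sits at about (320,149) in w_lock and the gauge at about (320,151) in w_gauge. I'll crop those two properly.

Run:
```python
from h import *
s=load('w_key')
q=lambda cx,cy:(275+cx/4-.5+.5/4,190+cy/4-.5+.5/4)
cs=np.array([onz(s,*q(*p),.036,True)[:2] for p in((48,70),(332,42),(350,317),(77,340))]); print(cs, cs.mean(0))
for i in range(4): v=cs[(i+1)%4]-cs[i]; print(np.hypot(*v),np.degrees(np.arctan2(v[1],v[0])))
print('head +x top',onz(s,*q(183,319),.078,True),onz(s,*q(233,316),.078,True),'head -x base',onz(s,*q(175,137),.041,True),onz(s,*q(219,137),.041,True))
a=load('w_gauge')['frame'][111:191,270:370];b=load('w_lock')['frame'][109:189,270:370]
m=np.hstack([cv2.resize(x,(400,320),interpolation=2) for x in(a,b)])
cv2.imwrite('pics/mont2.png',m[:,:,::-1])
```

```text
[[0.50796755 0.3179238 ]
 [0.50204242 0.3768866 ]
 [0.56206692 0.38229913]
 [0.56732103 0.32290739]] [0.53484948 0.35000423]
0.05925975962683127 95.73835196164983
0.060268039020103366 5.1525404048871755
0.05962369446776038 -84.94447293844993
0.05956233303095185 -175.20044499799997
head +x top [0.54816232 0.3460141  0.078     ] [0.54757579 0.35534588 0.078     ] head -x base [0.52122733 0.34435322 0.041     ] [0.52122224 0.35341651 0.041     ]
```

View pics/mont2.png

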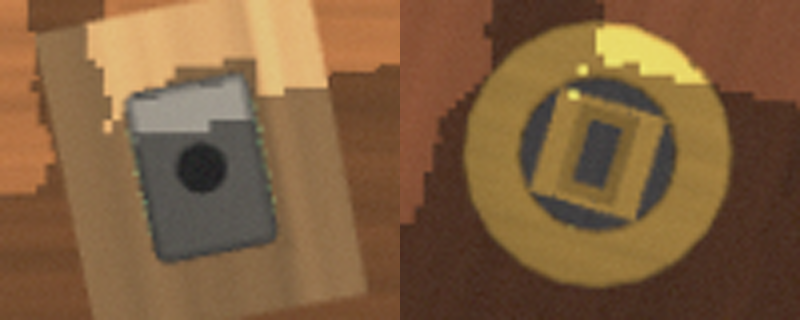

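The gauge's top face has corners at about (127,98), (243,74), (276,238) and (160,262) in its crop, with the dot at (201,167). In the other crop the rose and slot are centred at (598,155), with the slot tilted. I'll compute poses from these and grasp the key.

Run:
```python
from h import *
q=lambda cx,cy:(270+cx/4-.375,111+cy/4-.375)
s=load('w_gauge')
def rect(s,ps,z,q,n):
    c=np.array([onz(s,*q(*p),z,True)[:2] for p in ps]); print(n,c.mean(0).round(4))
    for i in range(4): v=c[(i+1)%4]-c[i]; print('  ',np.hypot(*v).round(4),np.degrees(np.arctan2(v[1],v[0])).round(1))
rect(s,((127,98),(243,74),(276,238),(160,262)),.145,q,'gauge top')
print('dot',onz(s,*q(201,167),.145,True))
e=[onz(s,*q(*p),.055,True)[:2] for p in((38,35),(95,320),(322,0),(366,290))]
for a,b in((0,1),(2,3)): v=e[b]-e[a]; print('gstand edge',np.degrees(np.arctan2(v[1],v[0])))
rect(s,((38,35),(305,-22),(366,290),(100,350)),.055,q,'gstand approx')
s=load('w_lock'); q=lambda cx,cy:(270+(cx-400)/4-.375,109+cy/4-.375)
rect(s,((560,92),(667,120),(635,220),(530,190)),.049,q,'plug')
rect(s,((585,120),(622,128),(610,190),(575,182)),.049,q,'slot')
print('rose',onz(s,*q(598,155),.048,True))
# door long edges in wrist view
f=s['frame'];
# slab dark mask -> right edge (+y), left edge
hsv=cv2.cvtColor(f,cv2.COLOR_RGB2HSV)
m=((hsv[...,0]<12)|(hsv[...,0]>170)).astype(np.uint8)
R=[];L=[]
for v in range(80,230,3):
    row=f[v].astype(int); 
    # transitions dark->bright (red channel)
    d=(row[:,0]<125)&(row[:,0]-row[:,2]>15)
    xs=np.where(d[200:420])[0]+200
    if len(xs): R.append((xs.max(),v)); L.append((xs.min(),v))
for n,A in(('R',R),('L',L)):
    w=np.array([onz(s,u,v,.045,True)[:2] for u,v in A]); vx,vy,x,y=cv2.fitLine(w.astype(np.float32),cv2.DIST_HUBER,0,.001,.001).ravel(); print(n,np.degrees(np.arctan2(vy,vx)),x,y,np.std((w-[x,y])@[-vy,vx]))
print(r.sense()['clock'])
```

```text
gauge top [0.5233 0.1362]
   0.0185 101.8
   0.0265 11.5
   0.0187 -78.1
   0.0266 -168.9
dot [0.52319582 0.13614421 0.145     ]
gstand edge 10.769490213134496
gstand edge 9.114641293575334
gstand approx [0.5233 0.1363]
   0.059 102.1
   0.0699 11.5
   0.0601 -77.0
   0.0709 -169.4
plug [ 0.5077 -0.0955]
   0.0244 75.3
   0.0234 -17.3
   0.0242 -106.1
   0.0228 163.0
slot [ 0.5076 -0.0955]
   0.0083 77.7
   0.0141 -10.7
   0.0079 -103.0
   0.014 170.9
rose [ 0.50765057 -0.09554417  0.048     ]
R 11.326915 0.49273777 -0.009973994 0.020770100145703144
L -19.160648 0.53176 -0.1731007 0.012341623985020223
3.3083
```

Estimated poses:

| Item | Position (x, y) | Yaw |
|---|---|---|
| Key | (0.5345, 0.3497) | 5.2° |
| Gauge | (0.5233, 0.1362) | 11.4° |
| Keyway | (0.5077, -0.0955) | -16.5° |

Picking the key now, then checking it in hand above the lock.

Run:
```python
from h import *
kx,ky=.5345,.3497
r.reach([kx,ky,.29],[180,0,-174.8]); r.servo_line([kx,ky,.225],speed=.1)
r.grab(30); s=r.sense(); print(s['opening'],s['gripper_force'],s['contact_force'])
r.servo_line([kx,ky,.325],speed=.1); s=r.sense(); print(s['opening'],s['contact_force'])
r.reach([.5077,-.0955,.163+.049+.056+.012],[180,0,163.5]); r.wait(.2)
s=r.sense(); print(s['tcp_pos'],s['orientation'],s['contact_force'],s['joints'][5],s['clock'])
for n in('wrist','scene','top'): save(n,n+'_ins')
f=load('wrist_ins')['frame'];g=load('scene_ins')['frame']; 
u,v=map(int,proj(load('scene_ins'),[.5077,-.0955,.06])); print(u,v)
m=np.hstack([cv2.resize(f[180:400,220:440],(400,400)),cv2.resize(g[v-50:v+50,u-50:u+50],(400,400),interpolation=2)])
cv2.imwrite('pics/m3.png',m[:,:,::-1])
```

```text
0.009702930295255697 30.000059008598328 [ 0.71879672  0.21541933 -0.86430119]
0.009983006500638943 [ 0.05471748 -0.20143952  0.10075302]
[ 0.5080043  -0.09477494  0.28006711] [1.79992206e+02 4.85768490e-03 1.63580785e+02] [-0.29848186  0.17208796 -0.46649927] -87.92322588441728 9.9583
313 200
```

View pics/m3.png

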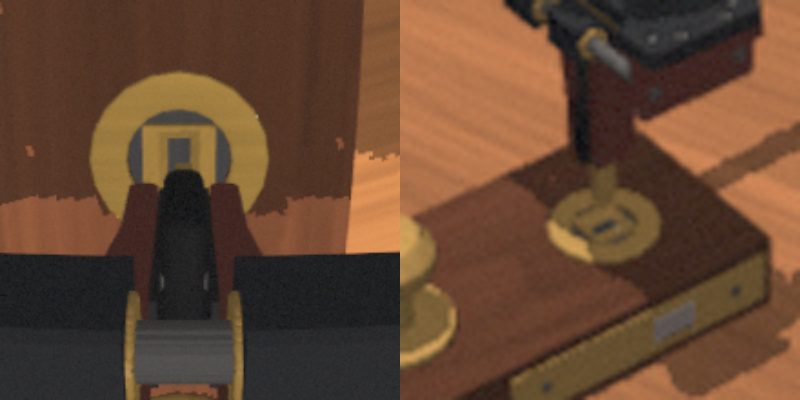

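In the wrist view the key is centred on the slot, and the slot is parallel to it. I'll descend in steps and check the force.

Run:
```python
from h import *
b=r.sense()['contact_force']
x,y=.5077,-.0955
for z in np.arange(.272,.2365,-.004):
    r.servo_line([x,y,z],speed=.04); s=r.sense(); F=s['contact_force']-b
    print(z.round(3),s['tcp_pos'].round(4),F.round(1),s['torque'].round(2))
    if abs(F[2])>12: break
print(s['clock'],s['opening'])
```

```text
0.272 [ 0.5075 -0.0955  0.2713] [ 0.3 -0.3 -0.1] [ 0.06 -0.03  0.06]
0.268 [ 0.5076 -0.0955  0.2676] [ 0.1  0.9 -0.2] [ 0.05 -0.   -0.02]
0.264 [ 0.5076 -0.0955  0.2636] [-0.4  0.9 -0.1] [ 0.01 -0.09  0.02]
0.26 [ 0.5076 -0.0955  0.2596] [-0.9  0.8 -0.1] [ 0.   -0.02 -0.02]
0.256 [ 0.5076 -0.0955  0.2556] [ 0.1 -0.3  0.5] [0.04 0.06 0.01]
0.252 [ 0.5076 -0.0955  0.2516] [-0.3  0.3  0.6] [0.01 0.01 0.  ]
0.248 [ 0.5076 -0.0955  0.2476] [ 0.4  0.6 -0.2] [ 0.06 -0.01 -0.01]
0.244 [ 0.5076 -0.0955  0.2436] [0.3 0.8 0. ] [-0.01  0.02  0.03]
0.24 [ 0.5076 -0.0955  0.2396] [ 0.6  0.5 -0.3] [ 0.04 -0.04 -0.01]
12.4583 0.009903515745309219
```

Run:
```python
from h import *
b=r.sense()['contact_force']
x,y=.5076,-.0955
for z in(.2385,.2375):
    r.servo_line([x,y,z],speed=.03); F=r.sense()['contact_force']-b; print(z,F.round(1))
    if F[2]>4: break
r.wait(.25)
for a in list(range(15,76,15))+list(range(80,116,5)):
    r.servo_line([x,y,z],[180,0,163.5-a]); s=r.sense(); t=s['torque'][2]; print(a,s['orientation'][2].round(1),t.round(3),s['contact_force'].round(1),s['opening'].round(4))
    if abs(t)>.35: break
r.wait(.25); print(r.sense()['torque'],r.sense()['clock'])
save('top','top_turn'); save('scene','scene_turn')
g=load('scene_turn')['frame']; cv2.imwrite('pics/m4.png',cv2.resize(g[140:260,230:390],(800,600),interpolation=2)[:,:,::-1])
```

```text
0.2385 [-0.3 -0.5  0.4]
0.2375 [-0.8 -0.1  3.1]Traceback (most recent call last):
  File "<stdin>", line 9, in <module>
AttributeError: 'float' object has no attribute 'round'
```

Shoulder contact felt, so the key is home. The script failed on a print call, and 15° has already been turned. Continuing.

Run:
```python
from h import *
x,y,z=.5076,-.0955,.2375
for a in list(range(30,76,15))+list(range(80,116,5)):
    r.servo_line([x,y,z],[180,0,163.5-a]); s=r.sense(); t=s['torque'][2]; print(a,s['orientation'][2],s['torque'].round(3),s['contact_force'].round(1))
    if abs(t)>.35: break
r.wait(.25); print(r.sense()['torque'],r.sense()['clock'],r.sense()['opening'])
save('top','top_turn'); save('scene','scene_turn')
g=load('scene_turn')['frame']; cv2.imwrite('pics/m4.png',cv2.resize(g[140:260,230:390],(800,600),interpolation=2)[:,:,::-1])
```

```text
30 133.64247545638088 [-0.588  0.696  0.022] [-2.5 -3.   6.4]
45 118.64266344139516 [-0.59   0.805  0.044] [-3.9 -2.   6.2]
60 103.63976907398838 [-0.575  0.833 -0.037] [-4.1 -3.2  6.3]
75 88.64218778052322 [-0.634  0.912  0.001] [-3.9 -2.8  6.3]
80 83.63184850315899 [-0.617  0.927 -0.051] [-4.  -3.2  6. ]
85 78.64096890209976 [-0.616  0.913  0.027] [-5.  -3.3  6. ]
90 73.66959206338565 [-0.507  1.001  0.268] [-4.5 -1.9  6.2]
95 68.68810436691054 [-0.159  1.12   0.384] [-4.4 -0.3  7.1]
[-0.19497313  1.06821163  0.34292907] 16.5 0.009907429086944124
```

View pics/m4.png

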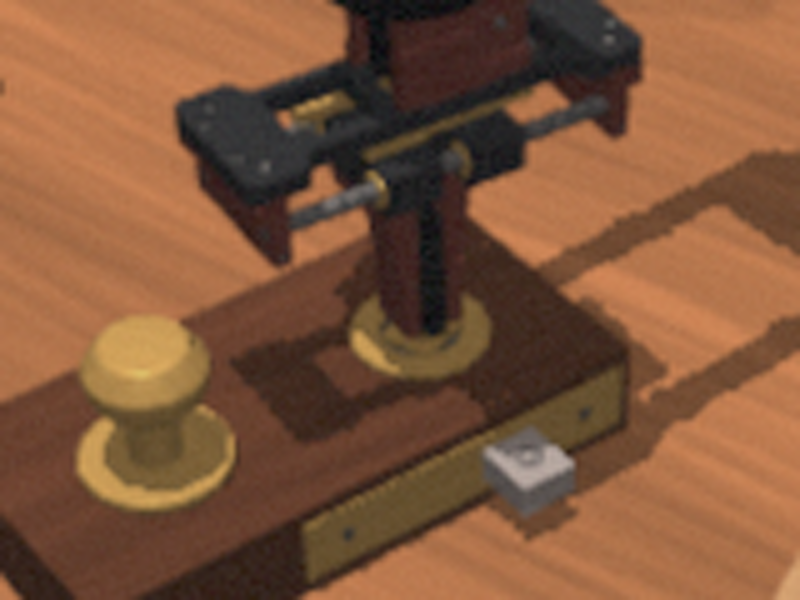

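The bolt is fully out with the ring at about (529,457) in the crop, and torque has risen at the stop. I'll release the key, then measure the spot and check the key with the wrist camera.

Run:
```python
from h import *
x,y,z=.5076,-.0955,.2375
r.servo_line([x,y,z],[180,0,163.5-92]); r.let_go(); r.servo_line([x,y,.34],speed=.2)
p=np.array([.5293,-.0226]); d=np.array([-.959,.284])*.072
r.reach([*(p-d),.34],[180,0,163.5]); s=save('wrist','w_spot'); print(r.sense()['clock'],-np.array(s['R']).T@s['t'])
f=s['frame']; cv2.imwrite('pics/m5.png',cv2.resize(f[80:230,220:420],(800,600),interpolation=2)[:,:,::-1])
s=load('scene_turn'); print('scene spot',onz(s,230+529/5-.4,140+457/5-.4,.0305))
```

```text
20.1417 [ 0.52975622 -0.02231466  0.31990177]
scene spot [ 0.53066449 -0.02146035  0.0305    ]
```

View pics/m5.png

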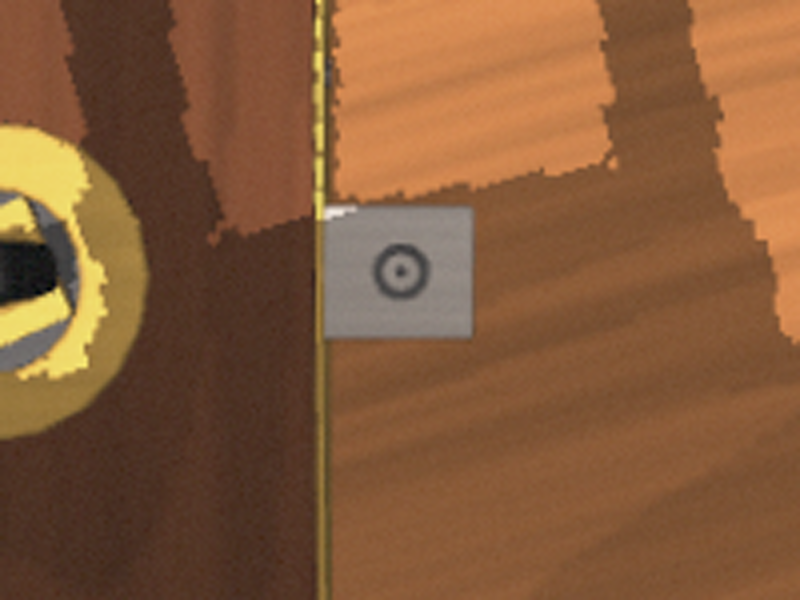

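The wrist view shows the ring centre at crop (401,271), or pixel (320,148). The door edge is vertical in the image, so the yaw is right, and the key is still seated. Picking the gauge now.

Run:
```python
from h import *
s=load('w_spot'); sp=onz(s,220+401/4-.375,80+271/4-.375,.0305,True); print('spot',sp)
gx,gy=.5233,.1362
r.reach([gx,gy,.36],[180,0,-168.6]); r.servo_line([gx,gy,.285],speed=.12)
r.grab(30); s=r.sense(); print(s['opening'],s['gripper_force'],s['tcp_pos'],s['orientation'])
r.servo_line([gx,gy,.39],speed=.12)
r.reach([sp[0],sp[1],.39],[180,0,163.5]); r.servo_line([sp[0],sp[1],.3155],speed=.1); r.wait(.3)
s=r.sense(); print(s['tcp_pos'],s['orientation'],s['contact_force'],s['opening'],s['clock'])
ims=[]
for n in('scene','wrist'): save(n,n+'_g')
a=load('scene_g'); u,v=map(int,proj(a,[*sp[:2],.06])); w=load('wrist_g')['frame']
m=np.hstack([cv2.resize(a['frame'][v-45:v+45,u-45:u+45],(400,400),interpolation=2),cv2.resize(w[150:350,220:420],(400,400))]); print(u,v)
cv2.imwrite('pics/m6.png',m[:,:,::-1])
```

```text
spot [ 0.52902073 -0.02284492  0.0305    ]
0.019578322597158318 29.997338354587555 [0.52329491 0.13618602 0.2849327 ] [-1.79998101e+02 -4.69527674e-03 -1.68601097e+02]
[ 0.52910176 -0.02290512  0.31607016] [1.79988538e+02 5.55971087e-02 1.63495157e+02] [ 0.22623183  0.42095196 -1.85791474] 0.019718940553148795 25.6667
335 219
```

View pics/m6.png

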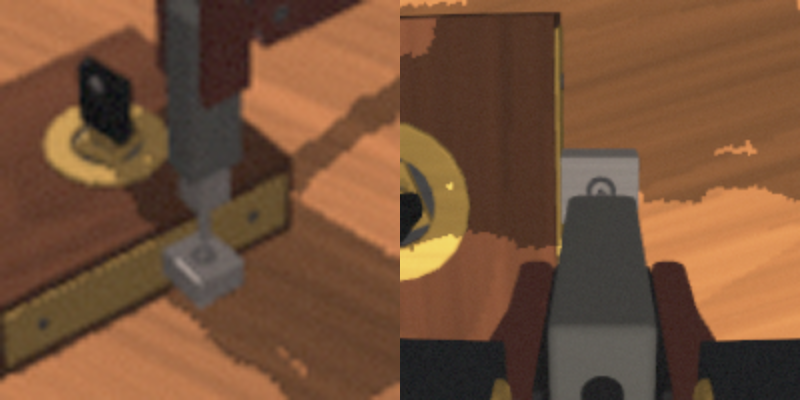

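The gauge is upright, and its tip at crop (204,232) is directly above the ring at (203,253). The key is still seated. Descending gently while reading the force.

Run:
```python
from h import *
s=load('w_spot'); sp=onz(s,220+401/4-.375,80+271/4-.375,.0305,True)
def fz(): 
    v=[]
    for _ in range(6): r.wait(.05); v.append(r.sense()['contact_force'][2])
    return np.mean(v)
b=fz(); z=.3155
while z>.296:
    z-=.001 if z<.3085 else .003
    r.servo_line([*sp[:2],z],speed=.02); F=fz()-b; print(round(z,4),r.sense()['tcp_pos'][2].round(4),F.round(2))
    if F>2.15: break
s=save('scene','scene_end'); q=r.sense(); print(q['tcp_pos'],q['orientation'],q['opening'],q['clock'])
u,v=map(int,proj(s,[*sp[:2],.05])); cv2.imwrite('pics/m7.png',cv2.resize(s['frame'][v-40:v+40,u-40:u+40],(560,560),interpolation=2)[:,:,::-1])
```

```text
0.3125 0.3126 -0.29
0.3095 0.3096 -0.23
0.3065 0.3066 -0.26
0.3055 0.3055 -0.38
0.3045 0.3046 1.2
0.3035 0.3035 1.59
0.3025 0.3025 2.04
0.3015 0.3015 1.93
0.3005 0.3005 2.24
[ 0.52903113 -0.022822    0.30055089] [1.79998798e+02 4.94238051e-03 1.63501684e+02] 0.01984388502632002 31.2167
```

View pics/m7.png

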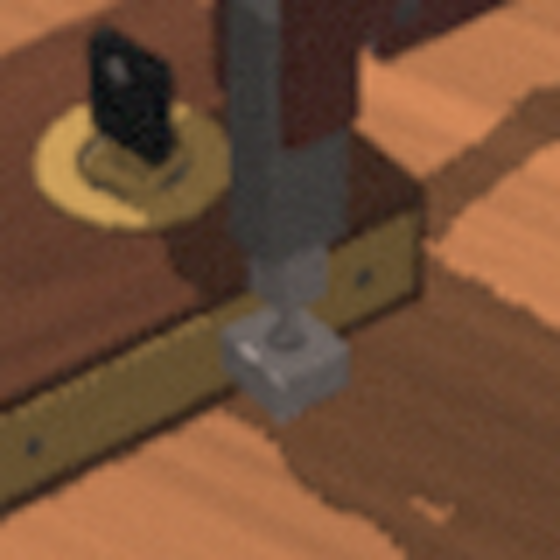

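The tip is on the ring at about (288,335), pressed about 4.5–5 mm in, which the force confirms. The key is seated. Handing in.

```bash
python3 -c "
from station import r
r.wait(.7); print(r.sense()['contact_force']); print(r.hand_in())"
```

```text
[ 0.41174496 -0.92707395  1.79443532]
the job is handed in; nothing more can be done
None
```

I handed the job in at about 32 s; no verdict came back. The key is fully in and turned to its stop, the bolt is out, and the gripper is holding the gauge upright on the ringed spot with the probe about halfway in.

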